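# Fetch the thread spool from behind the jars

### The job

The thread spool is hemmed in on the little sewing tray by the button jar, the square tin and the glue bottle: first stand all three aside on the cutting mat, then set the spool upright on the thread stand, over its pin, and then put the jar, the tin and the bottle each back on the tray in the very place where it stood. Keep those three upright all the while, and leave the two paint pots alone.

Things in the scene. Friction and masses are not known exactly. Their poses are not given: they have to be found in the camera images.
- jar: Round clear glass jar full of buttons with a dark green screw lid, upright: 58 mm diameter up to 78 mm height, lid 56 mm diameter, 96 mm high in all, 0.2 to 0.4 kg. Origin at the centre of its underside, z up. Stands at one of the tray's three outer places.
- tin: Square bare-metal tin with a metal lid, upright: 48 x 48 mm, 94 mm high, 0.14 to 0.28 kg. Origin at the centre of its underside, z up, x and y square to its side faces; its faces stand within about 0.12 rad of square to the tray. At one of the tray's three outer places.
- bottle: Round white plastic glue bottle with a narrow tapered black cap, upright: 50 mm diameter up to 74 mm height (grip it below that), then a shoulder to the 25 mm wide cap, 97 mm high in all, 0.11 to 0.22 kg. Origin at the centre of its underside, z up. At one of the tray's three outer places.
- spool: Low thread spool standing on end: reddish-brown thread 40 mm diameter between pale wooden flanges 44 mm in diameter and 4 mm thick, 45 mm high, 60 g, open bore 24 mm in diameter right through. Origin at the centre of its underside, z up its axis. It stands amid jar, tin and bottle, their sides 6 to 15 mm from it and over twice its height: no gripper can get down to it until they are gone.
- tray: Fixed flat plywood tray, 170 (x) x 220 (y) mm, floor 4 mm thick, dark wooden rim 9 mm above the table. Origin at the centre of its underside. In its frame the spool's place is (22, 0) mm and the three outer places (-36, 0), (22, 58), (22, -58) mm; which thing stands in which differs every time. Flat felt dots mark the places.
- mat: Fixed flat grey cutting mat with white grid lines, 270 mm (x) x 160 mm (y), 3 mm thick, bare: the side area. Origin at the centre of its underside. It lies to one side of the tray, left or right.
- stand: Fixed thread stand on the other side of the tray: a dark wooden disc 96 mm in diameter and 12 mm thick with an upright steel pin at its centre, 6 mm in diameter, rising 33 mm above the disc (45 mm above the table). Origin at the centre of the disc's underside.
- pot_a: Small white-lidded paint pot, 44 mm diameter, 48 mm high, standing on the table beyond the tray, towards the right. Origin at the centre of its underside. To be left alone.
- pot_b: The same kind of paint pot, beyond the tray, towards the left. Origin at the centre of its underside. To be left alone.

How it is judged (in metres and radians):
On the way, in this order (a step that is already met when the one before it is completed fails the run):
1. the jar, the tin and the bottle all stand upright on the cutting mat at the same time (x of jar in the frame of mat between -0.135 and 0.135 m and y of jar in the frame of mat between -0.08 and 0.08 m and z of each of jar, tin, bottle in the frame of mat below 0.008 m and angle between each of jar, tin, bottle's own z axis and vertical below 0.1 rad and linear speed of each of jar, tin, bottle below 0.03 m/s and x of tin in the frame of mat between -0.135 and 0.135 m and y of tin in the frame of mat between -0.08 and 0.08 m and x of bottle in the frame of mat between -0.135 and 0.135 m and y of bottle in the frame of mat between -0.08 and 0.08 m), for 0.2 s.
2. the spool stands upright on the thread stand, over the pin (horizontal distance between spool and stand below 0.012 m and z of spool in the frame of stand between 0.008 and 0.016 m and angle between spool's own z axis and vertical below 0.1 rad and linear speed of spool below 0.03 m/s), for 0.2 s.
At the end, for the whole second after the job is handed in: The spool stands upright on the thread stand's disc with the pin in its bore (within 12 mm of the stand's centre); the jar, the tin and the bottle each stand upright on the tray within 15 mm of where they stood at the start; all are at rest (all of step 2 and distance of each of jar, tin, bottle from where it was at the start of the episode below 0.015 m and angle between each of jar, tin, bottle's own z axis and vertical below 0.1 rad and linear speed of each of jar, tin, bottle below 0.03 m/s); the robot touches nothing.
It fails at once if the jar is tipped or knocked over (angle between jar's own z axis and vertical above 0.6 rad).
It fails at once if the tin is tipped or knocked over (angle between tin's own z axis and vertical above 0.6 rad).
It fails at once if the bottle is tipped or knocked over (angle between bottle's own z axis and vertical above 0.6 rad).
It fails at once if a paint pot is disturbed (distance of any of pot_a, pot_b from where it was at the start of the episode above 0.02 m).
It also fails if it takes over 144 s, if anything falls off the work surface, if the arm or the gripper's body presses on something with over 40 N, if the wrist force passes 120 N, or if a joint passes its speed limit or range.

### The arm

A 6-joint arm with a two-finger parallel gripper is mounted at the origin on the work surface. World frame = base frame: x ahead of the robot, y to its left, z up, the work surface at z = 0. Lengths are in mm, angles in rad, forces in N, time in s.
With the tool pointing down it reaches from about 400 to 925 mm from the base axis. Payload 3.4 kg.
Tool frame: the origin (TCP) lies at the very end of the fingers, on their centre line; the grasp point (between the pads) lies 19 mm behind it; z points along the fingers, y is the line along which they close (so a half turn about z gives the same grasp; the last joint's range is limited). The gripper opens to 85 mm and grips with 20 to 120 N. Pads are 22 mm wide; open, the fingers measure 114 mm over their backs; the gripper's body (76 mm by 85 mm) begins 54 mm behind the grasp point. The pads swing forward as they close: fully open they stand 13 mm farther back than shut.
Start: joints at [-1.353, 0.307, 1.506, -0, 1.328, -0.073], TCP at [165.39, -550.706, 210.005] pointing down, gripper open.
Joint ranges: [-3.12, 3.12], [-1.05, 2.28], [0.14, 2.33], [-1.42, 4.57], [0.1, 2.73], [-2.68, 2.68]. Speed limits (rad/s): [2.57, 2.57, 3.14, 3.14, 3.14, 3.14].

### API

Orientations are given as a unit quaternion [x, y, z, w].
In Python, from bench import ctrl, optics, sign_off gives the robot as it stands.
- The arm moves only by the tool jog_arm, never from a script. Its argument "steps" is text: rows parted by semicolons, each of 4 numbers parted by spaces: the shift along the tool's x, y, z as a fraction of full scale, then the turn about the tool's z as a fraction of full scale. A call has 1 to 20 rows; each row shifts and turns the commanded pose from where the row before left it, along the tool's axes as they then stand; what a row does not reach is not made up. Full scale, the value 1, is 0.04 m for a shift and 6 degrees for a turn. A row lasts 1/8 s, in which the tool goes at most 62.5 mm and 10.7 degrees, less where a joint would pass 70% of its speed; a pose out of reach is approached as far as the arm can. A call with a number of a shift or a turn outside -1 to 1 is refused whole. A call with a gripper value outside its range is refused whole. "claw" is the finger opening in mm, from 0 to 85.4, set as the call begins (left out, the last holds). The fingers move at their own pace and stop on an object; "grip_force" is the grip in N (left out, the last holds). Time passes only in rows, so rows that do not move let the fingers close. It gives the time, the measured TCP pose, the force, the opening and the grip force at its end, in the units of the state.
- ctrl.sense(): the state, without advancing time (a new reading comes with each control period).
- optics.read_camera(name): name is "scene" or "top" or "wrist"; returns the picture (420x560x3 uint8, red, green, blue); there is no depth.
- optics.get_calibration(name): a dict with "fovy" (degrees; the focal length in pixels is half the picture's height over the tangent of half this angle, whatever the lens; pixels are square), "cx", "cy" (the principal point, pixels), "xyz" and "orientation" of the camera in the world. Camera axes: x right, y down, z forward; pixel columns grow to the right and rows downward; lengths in mm; the calibration is good to about 2 mm. A picture is of the moment at which its call begins: read the wrist's pose just before it. get_calibration takes no time and is no camera call; for the wrist camera it gives the pose at the moment of the call.
- sign_off(): hands the job in; it is judged then, once.
The state is a dict: "clock": time; "joint_positions": joint angles; "joint_velocities": joint speeds; "joint_efforts": joint torques, N m; "tool_pos": TCP position; "orientation": TCP orientation; "contact_force": force on the tool from outside, world axes, zero at the start; "torque": the same for the moment, N m; "opening": opening from 0.0 (shut) to 1.0 (fully open); "grip_force": force on a finger pad.
Only numpy, scipy, OpenCV 4.12 (cv2) and the standard library are available. Lean on these libraries where they do the work, as an engineer would, in place of code of your own. Each camera call takes 0.05 s, during which the arm holds its last target. There are 200 camera calls.

## Working session

There is one attempt and no reset: what is moved stays moved. The work goes in short steps, Python scripts to look and compute and a tool call to move; the robot and the scene stay as the last step left them, time stands still between calls to the robot, and variables do not carry over. Pictures are saved under pics/ and viewed, at most 14 in all, crops included, and the job is handed in when it is done.

Besides the shell and the picture viewer there is one more tool, called as name(argument=value, ...), one argument or row to a line, values as JSON. jog_arm: Moves the arm, as the interface text tells. Shift numbers are shares of 0.04 m and turn numbers shares of 6 degrees, none past 1 either way. Its arguments: {"type":"object","properties":{"steps":{"type":"string"},"claw":{"type":"number"},"grip_force":{"type":"number"}},"required":["steps"]}

```bash
mkdir -p pics
cat > h.py <<'E'
import numpy as np, cv2
from scipy.spatial.transform import Rotation as R
from bench import ctrl, optics, sign_off
def grab(n,save=None):
    c=optics.get_calibration(n); im=optics.read_camera(n)
    if save: cv2.imwrite(f'pics/{save}.png',cv2.cvtColor(np.asarray(im),cv2.COLOR_RGB2BGR))
    return np.asarray(im),c
def ray(c,u,v):
    f=210/np.tan(np.radians(c['fovy'])/2)
    d=np.array([(u-c['cx'])/f,(v-c['cy'])/f,1.0])
    return np.array(c['xyz'],float),R.from_quat(c['orientation']).apply(d)
def plane(c,u,v,z):
    o,d=ray(c,u,v); return o+d*(z-o[2])/d[2]
def two(c1,p1,c2,p2):
    o1,d1=ray(c1,*p1);o2,d2=ray(c2,*p2)
    t=np.linalg.lstsq(np.c_[d1,-d2],o2-o1,rcond=None)[0]
    a,b=o1+d1*t[0],o2+d2*t[1]; return (a+b)/2,np.linalg.norm(a-b)
E
python3 - <<'E'
from h import *
for n in('top','scene','wrist'):
    im,c=grab(n,n+'0'); print(n,c)
s=ctrl.sense();print(s['tool_pos'],s['orientation'],s['opening'],s['clock'])
E
```

```text
top {'fovy': 50.990080811081036, 'cx': 280.01966967472134, 'cy': 210.15850529869059, 'xyz': array([ 561.58638301,  -16.94014516, 1135.55234326]), 'orientation': array([ 0.71086241, -0.70258177,  0.01789363, -0.02707958])}
scene {'fovy': 45.513492561962636, 'cx': 271.7777985320748, 'cy': 213.7921918001214, 'xyz': array([1003.27031736, -510.03530255, 1020.39450006]), 'orientation': array([ 0.90777119,  0.31072083, -0.08920354, -0.26729528])}
wrist {'fovy': 62.385809094278706, 'cx': 274.53175101884807, 'cy': 209.29712339758555, 'xyz': array([ 231.88155375, -531.29457823,  373.35467379]), 'orientation': array([ 0.79462877, -0.59091331, -0.08407271,  0.11098812])}
[ 165.24216667 -550.14174071  209.28798436] [ 9.89375074e-01  1.45383309e-01 -7.74145483e-05 -8.06002368e-04] 0.9989000816189881 0.15
```

View pics/top0.png

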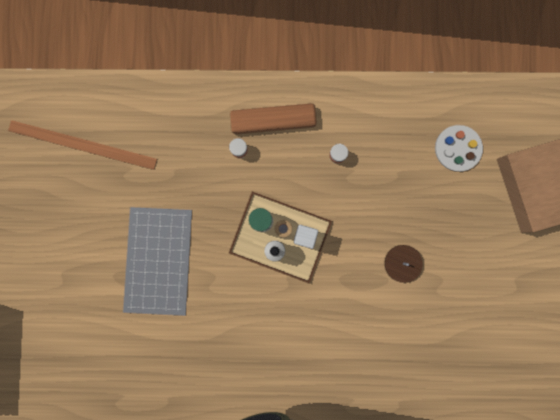

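View pics/scene0.png

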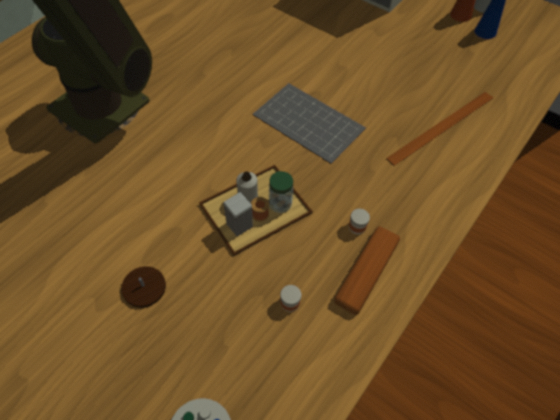

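The top view shows jar lid (260,220), tin (306,237), bottle cap (275,251), spool (283,228), mat (158,261), stand (404,264) and pots (238,148), (339,153). In the scene view the jar is at (281,182), tin (238,205), bottle cap (247,176), stand (143,286).

Run:
```python
from h import *
ct=optics.get_calibration('top');cs=optics.get_calibration('scene')
for n,p,z in [('jar',(260,220),96),('tin',(306,237),98),('bottle',(275,251),101),('spool',(283,228),49),('stand',(404,264),12),('potA',(339,153),48),('potB',(238,148),48)]+[('tray',p,9) for p in((253,194),(331,221),(309,281),(230,253))]+[('mat',p,3) for p in((132,208),(192,210),(186,315),(124,312))]:
    print(n,plane(ct,*p,z).round(1))
for n,a,b in [('jar',(260,220),(281,182)),('cap',(275,251),(247,174)),('stand',(404,264),(143,286))]: print(n,two(ct,a,cs,b))
s=ctrl.sense();cw=optics.get_calibration('wrist');Rt=R.from_quat(s['orientation'])
print('cam in tool',Rt.inv().apply(cw['xyz']-s['tool_pos']),(Rt.inv()*R.from_quat(cw['orientation'])).as_matrix().round(3))
print(Rt.as_matrix().round(3))
```

```text
jar [603.9  44.   96. ]
tin [565.1 -64.9  98. ]
bottle [531.5   7.5 101. ]
spool [586.7 -10.3  49. ]
stand [ 500.2 -317.    12. ]
potA [ 775.1 -147.6   48. ]
potB [785.3 104.6  48. ]
tray [674.1  68.1   9. ]
tray [ 607.  -132.5    9. ]
tray [454.1 -77.5   9. ]
tray [522.3 124.4   9. ]
mat [634.9 381.5   3. ]
mat [631.5 225.7   3. ]
mat [363.5 234.3   3. ]
mat [368.8 393.1   3. ]
jar (array([604.66816321,  44.75664219,  93.22540721]), np.float64(1.7720962607148578))
cap (array([532.84595814,   8.60207458, 102.94962183]), np.float64(3.4714245440087668))
stand (array([ 500.84414372, -316.71277539,   10.35143834]), np.float64(1.9464698634467792))
cam in tool [  69.25317901    0.91433829 -164.17533478] [[-0.    -0.961 -0.276]
 [ 1.    -0.    -0.001]
 [ 0.001 -0.276  0.961]]
[[ 0.958  0.288 -0.   ]
 [ 0.288 -0.958  0.002]
 [ 0.    -0.002 -1.   ]]
```

jog_arm(
  steps="0.97 -0.72 0 0;0.97 -0.72 0 0;0.97 -0.72 0 0;0.97 -0.72 0 0;0.97 -0.72 0 0;0.97 -0.72 0 0;0.97 -0.72 0 0;0.97 -0.72 0 0;0.97 -0.72 0 0;0.97 -0.72 0 0;0.97 -0.72 0 0;0.97 -0.72 0 0;0.97 -0.72 0 0;0.97 -0.72 0 0;0 0 0 0.98;0 0 0 0.98;0 0 0 0.98;0 0 0 0.98;0 0 0 0.98;0 0 0 0.98",
)

```text
clock: 2.65
tool_pos: [569.3, -8.3, 209.6]
orientation: [0.987, -0.163, -0.0, 0.0]
contact_force: [0.8, -0.4, -0.3]
opening: 1.004
grip_force: 0.0
```

Run:
```python
from h import *
s=ctrl.sense();print(s['tool_pos'],R.from_quat(s['orientation']).as_matrix().round(3),abs(np.array(s['joint_velocities'])).max())
im,c=grab('wrist','w1')
np.save('w1.npy',im); import pickle; pickle.dump(c,open('w1.pkl','wb'));print(c)
```

```text
[569.32057846  -8.25153604 209.62272803] [[ 0.947 -0.321 -0.001]
 [-0.321 -0.947  0.   ]
 [-0.001  0.    -1.   ]] 0.8141177840512779
{'fovy': 62.385809094278706, 'cx': 274.53175101884807, 'cy': 209.29712339758555, 'xyz': array([635.26802455, -32.04794996, 373.71487018]), 'orientation': array([-0.57670366,  0.80486508,  0.11411299, -0.08113762])}
```

View pics/w1.png

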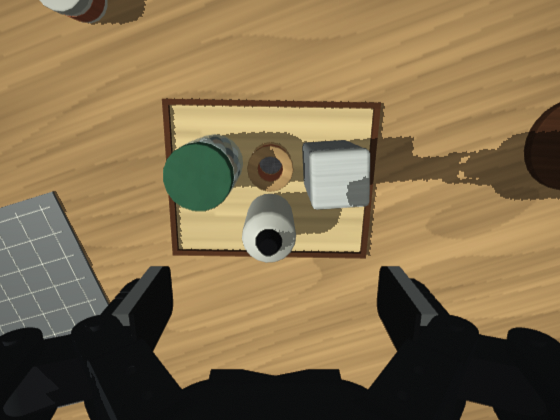

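The wrist view shows jar lid (199,176), spool top (270,166), tin top (337,176), bottle cap (268,241), tray corners (165,99), (382,102), (368,258), (175,254). I'll settle and take a displaced stereo pair.

jog_arm(
  steps="0 0 0 0;0 0 0 0;0 0 0 0;0 0 0 0",
)

```text
clock: 3.2
tool_pos: [569.6, -8.3, 210.0]
orientation: [0.987, -0.161, 0.0, -0.0]
contact_force: [0.9, 0.6, 0.6]
opening: 0.998
grip_force: 0.0
```

Run:
```python
from h import *
import pickle
pickle.dump(grab('wrist','wA'),open('wA.pkl','wb'));s=ctrl.sense();print(s['tool_pos'],abs(np.array(s['joint_velocities'])).max())
```

```text
[569.65028608  -8.27880991 210.03269557] 0.0017155762827706957
```

jog_arm(
  steps="0 0.75 0 0;0 0.75 0 0;0 0 0 0;0 0 0 0;0 0 0 0",
)

```text
clock: 3.88
tool_pos: [550.9, -64.4, 210.0]
orientation: [0.987, -0.161, 0.0, -0.0]
contact_force: [-0.1, -0.6, -0.5]
opening: 1.004
grip_force: 0.0
```

```bash
python3 - <<'E'
from h import *
import pickle
pickle.dump(grab('wrist','wB'),open('wB.pkl','wb'));s=ctrl.sense();print(s['tool_pos'],abs(np.array(s['joint_velocities'])).max())
def blobs(im):
    hsv=cv2.cvtColor(im,cv2.COLOR_RGB2HSV);h,s,v=cv2.split(hsv)
    out={}
    for n,m in [('jarlid',(h>60)&(h<95)&(s>110)),('white',(s<60)&(v>100)),('cap',(v<40)),('reddish',((h<12)|(h>172))&(s>90)&(v<130))]:
        m=m.astype(np.uint8)*255; m[262:]=0
        m=cv2.morphologyEx(m,cv2.MORPH_OPEN,np.ones((3,3)))
        for ct in cv2.findContours(m,cv2.RETR_EXTERNAL,cv2.CHAIN_APPROX_NONE)[0]:
            a=cv2.contourArea(ct)
            if a>150: (x,y),r=cv2.minEnclosingCircle(ct);print(n,a,'circ',round(x,1),round(y,1),round(r,1),'rect',cv2.minAreaRect(ct), 'box',cv2.boundingRect(ct))
for f in 'AB':
    print(f);blobs(pickle.load(open(f'w{f}.pkl','rb'))[0])
E
python3 -c "
import cv2;a=cv2.imread('pics/wA.png')[90:265,150:395];b=cv2.imread('pics/wB.png')[90:265,60:305]
cv2.imwrite('pics/AB.png',cv2.resize(cv2.vconcat([a,b]),None,fx=1.7,fy=1.7))"
```

```text
[550.81778016 -64.36765283 210.02079844] 0.0025848767993335692
A
jarlid 3436.0 circ 198.2 175.6 34.5 rect ((197.44381713867188, 176.58990478515625), (68.58186340332031, 64.765869140625), 32.0053825378418) box (164, 143, 69, 67)
white 1498.5 circ 268.0 228.5 33.5 rect ((264.2500305175781, 233.25003051757812), (61.51828384399414, 50.91168212890625), 45.0) box (242, 196, 52, 66)
white 4326.0 circ 42.0 234.0 49.9 rect ((42.0, 226.5), (69.0, 84.0), 90.0) box (0, 192, 85, 70)
white 3357.0 circ 335.2 176.3 41.4 rect ((336.5, 179.0), (60.0, 65.0), 90.0) box (304, 149, 66, 61)
white 274.5 circ 60.5 0.5 18.5 rect ((60.5, 5.0), (10.0, 37.0), 90.0) box (42, 0, 38, 11)
cap 477.5 circ 268.4 242.2 13.0 rect ((268.2500305175781, 241.75001525878906), (24.041629791259766, 24.748737335205078), 45.0) box (256, 230, 26, 26)
cap 1672.5 circ 544.0 161.5 32.2 rect ((541.5, 161.0), (58.0, 35.0), 90.0) box (524, 132, 36, 59)
reddish 230.5 circ 333.0 251.0 32.4 rect ((333.0, 251.5), (11.0, 64.0), 90.0) box (301, 246, 65, 12)
reddish 307.5 circ 90.5 9.0 17.1 rect ((92.67930603027344, 11.451725006103516), (15.36
[... 1017 characters left out ...]
0156, 94.53954315185547), 66.64443969726562) box (470, 132, 90, 59)
reddish 185.0 circ 302.5 238.0 22.7 rect ((302.533203125, 238.00222778320312), (23.015573501586914, 39.57880783081055), 3.814074993133545) box (290, 219, 26, 39)
reddish 198.0 circ 207.4 169.4 12.2 rect ((204.50001525878906, 172.0), (24.17652702331543, 14.863390922546387), 48.8140754699707) box (196, 159, 22, 23)
reddish 860.5 circ 509.0 134.5 40.5 rect ((504.9895324707031, 125.2994613647461), (39.135860443115234, 80.7867660522461), 66.4477310180664) box (473, 106, 73, 48)
reddish 369.5 circ 27.0 9.0 17.5 rect ((29.16216278076172, 11.02702522277832), (18.23843002319336, 33.64990234375), 43.15238952636719) box (12, 0, 31, 22)
```

View pics/AB.png

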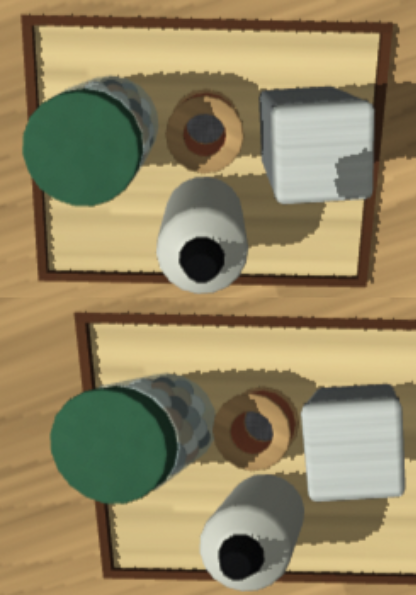

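Run:
```python
from h import *
import pickle
cA=pickle.load(open('wA.pkl','rb'))[1];cB=pickle.load(open('wB.pkl','rb'))[1]
for n,a,b,z in [('jar',(198.3,176.3),(125,176.4),100),('tin',(341.2,177.6),(268.8,177.4),98),('cap',(268.5,242.5),(201.5,242.5),101),('spool',(270.6,167.1),(210,167.9),49)]:
    p,e=two(cA,a,cB,b);print(n,p.round(1),round(e,1),plane(cA,*a,z).round(1),plane(cB,*b,z).round(1))
def q(f,x,y): return (150+x/1.7,90+y/1.7) if f=='A' else (60+x/1.7,90+(y-297.5)/1.7)
T=np.array([plane(cA,*q('A',x,y),9) for x,y in((22,15),(396,25),(366,284),(40,277))])[:,:2]
c=T.mean(0);ax=(T[0]+T[1]-T[2]-T[3]);ax/=np.linalg.norm(ax);ay=np.array([-ax[1],ax[0]])
print('tray',T.round(0).tolist(),c,ax,np.degrees(np.arctan2(ax[1],ax[0])))
for n,(u,v) in dict(spool=(22,0),b=(-36,0),jar=(22,58),tin=(22,-58)).items(): print(n,c+u*ax+v*ay)
for f,cc,P in(('A',cA,((274,100),(372,98),(373,196),(282,202))),('B',cB,((304,399),(400,393),(404,492),(313,500)))):
    W=np.array([plane(cc,*q(f,*p),98)[:2] for p in P]);e=[W[1]-W[0],W[2]-W[3]];print('tin',W.mean(0),[np.degrees(np.arctan2(v[1],v[0])) for v in e],[np.linalg.norm(v) for v in e])
    e=[W[0]-W[3],W[1]-W[2]];print([np.degrees(np.arctan2(v[1],v[0])) for v in e])
# stand from B: pin/disc circle ; top view
im=cv2.cvtColor(optics.read_camera('top'),cv2.COLOR_RGB2HSV);m=((im[...,2]<90)).astype(np.uint8);m[:235]=0;m[295:]=0;m[:,:375]=0;m[:,435:]=0
for k in cv2.findContours(m,0,1)[0]:
    if cv2.contourArea(k)>300: x=cv2.fitEllipse(k);print('stand',x,plane(optics.get_calibration('top'),*x[0],12))
```

```text
jar [606.1  43.1  98.5] 0.1 [606.3  42.7 100. ] [606.1  42.4 100. ]
tin [567.8 -66.1  94.9] 0.2 [568.5 -65.7  98. ] [568.4 -66.4  98. ]
cap [530.5   9.4  88.3] 0.0 [535.1   7.6 101. ] [534.3   5.1 101. ]
spool [585.4 -10.6  38.3] 0.7 [587.4 -11.4  49. ] [586.1 -12.9  49. ]
tray [[681.0, 72.0], [605.0, -136.0], [449.0, -78.0], [524.0, 127.0]] [564.88475692  -3.93409733] [ 0.93955753 -0.34239107] -20.022617904670966
spool [585.55502265 -11.4667008 ]
b [531.06068575   8.39198108]
jar [605.41370452  43.0276361 ]
tin [565.69634077 -65.9610377 ]
tin [567.83508484 -65.66755625] [np.float64(-107.3839156763536), np.float64(-104.5981365220635)] [np.float64(45.40183460208595), np.float64(44.18804009361333)]
[np.float64(-12.366933924429382), np.float64(-13.667756038777995)]
tin [567.89741455 -66.37401366] [np.float64(-104.97559736143138), np.float64(-103.28466926163603)] [np.float64(44.63331007442971), np.float64(44.462012939740546)]
[np.float64(-15.009923077663684), np.float64(-15.240397856762227)]
stand ((403.1509094238281, 264.1006774902344), (35.724952697753906, 37.88694763183594), 109.29327392578125) [ 499.95790496 -314.8476725    12.        ]
```

jog_arm(
  steps="-0.52 -0.78 0 0;-0.52 -0.78 0 0;0 0 0 0;0 0 1 0;0 0 1 0;0 0 0.9 0;0 0 0.7 0;0 0 0.6 0;0 0 0 0;0 0 0 0",
  claw=85,
)

```text
clock: 5.22
tool_pos: [531.9, 6.9, 42.6]
orientation: [0.987, -0.161, 0.001, 0.0]
contact_force: [0.2, 0.3, 0.3]
opening: 0.996
grip_force: 0.0
```

jog_arm(
  steps="0 0 0 0;0 0 0 0;0 0 0 0;0 0 0 0;0 0 0 0;0 0 0 0",
  claw=40,
  grip_force=30,
)

```text
clock: 5.98
tool_pos: [532.1, 7.2, 43.3]
orientation: [0.987, -0.161, 0.001, -0.0]
contact_force: [0.4, 0.1, 6.8]
opening: 0.568
grip_force: 30.4
```

jog_arm(
  steps="0 0 -0.5 0;0 0 -0.7 0;0 0 -0.8 0;0 0 -0.7 0;-0.46 -1 0 0;-0.46 -1 0 0;-0.46 -1 0 0;-0.46 -1 0 0;-0.46 -1 0 0;-0.46 -1 0 0;0 0 0 0;0 0 0.8 0;0 0 0.8 0;0 0 0.6 0;0 0 0.35 0;0 0 0.15 0;0 0 0 0;0 0 0 0;0 0 0 0",
)

```text
clock: 8.35
tool_pos: [503.0, 270.0, 42.5]
orientation: [0.987, -0.161, 0.0, -0.0]
contact_force: [-0.6, -0.6, -1.4]
opening: 0.566
grip_force: 32.0
```

jog_arm(
  steps="0 0 0 0;0 0 0 0;0 0 0 0;0 0 -0.4 0;0 0 -0.8 0;0 0 -1 0;0 0 -0.8 0",
  claw=80,
)

```text
clock: 9.22
tool_pos: [503.2, 270.2, 164.8]
orientation: [0.987, -0.161, 0.001, -0.001]
contact_force: [0.7, 0.1, -0.0]
opening: 0.939
grip_force: 0.0
```

```bash
cat >> h.py <<'E'
def go(x,y,z,yaw=None):
    "delta to target, in full-scale units of tool axes; yaw=target angle (deg) of tool x (mod 180)"
    s=ctrl.sense();M=R.from_quat(s['orientation']).as_matrix();p=np.array(s['tool_pos']);a=np.degrees(np.arctan2(M[1,0],M[0,0]))
    t=0 if yaw is None else -((yaw-a+90)%180-90)
    b=np.radians(a-t);X=np.array([np.cos(b),np.sin(b)]);Y=np.array([X[1],-X[0]]);d=np.array([x,y])-p[:2]
    print('tcp',p.round(1),'yaw',a.round(1),'turn',round(t/6,2),'then',(d@X/40).round(2),(d@Y/40).round(2),((p[2]-z)/40).round(2),'clock',s['clock'],'q6',round(s['joint_positions'][5],2))
E
python3 - <<'E'
from h import *
grab('scene','s1')
go(605.5,43,150,70); go(567.5,-66,150,75.5)
E
```

```text
tcp [505.7 271.3 169.2] yaw -18.6 turn -14.76 then -4.51 4.3 0.48 clock 9.275 q6 2.31
tcp [505.7 271.3 169.2] yaw -18.6 turn 14.32 then 7.78 -3.61 0.48 clock 9.275 q6 2.31
```

View pics/s1.png

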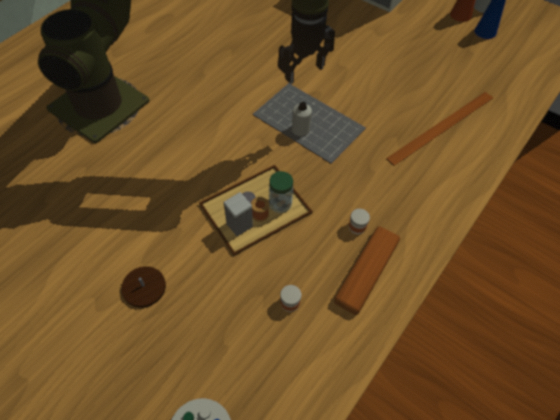

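Bottle stands upright on the mat at about (301,122) in the scene view. Now turn and go to the jar.

jog_arm(
  steps="0 0 0 -0.98;0 0 0 -0.98;0 0 0 -0.98;0 0 0 -0.98;0 0 0 -0.98;0 0 0 -0.98;0 0 0 -0.98;0 0 0 -0.98;0 0 0 -0.98;0 0 0 -0.98;0 0 0 -0.98;0 0 0 -0.98;0 0 0 -0.98;0 0 0 -0.98;0 0 0 -0.98;-0.9 0.86 0 0;-0.9 0.86 0 0;-0.9 0.86 0 0;-0.9 0.86 0 0;-0.9 0.86 0 0",
  claw=85,
)

```text
clock: 11.78
tool_pos: [602.1, 39.8, 163.1]
orientation: [0.821, 0.571, 0.001, 0.0]
contact_force: [-0.1, 0.3, -0.7]
opening: 0.996
grip_force: 0.0
```

jog_arm(
  steps="0 0 0 0;0 0 0 0",
)

```text
clock: 12.02
tool_pos: [601.1, 41.4, 162.5]
orientation: [0.821, 0.571, 0.0, -0.0]
contact_force: [0.8, -0.0, -1.0]
opening: 0.993
grip_force: 0.0
```

```bash
python3 -c "
from h import *
go(605.5,43,43,70)"
```

```text
tcp [601.1  41.4 162.5] yaw 69.6 turn -0.07 then 0.08 0.09 2.99 clock 12.025 q6 0.35
```

jog_arm(
  steps="0.08 0.09 0 0;0 0 0.8 0;0 0 0.8 0;0 0 0.7 0;0 0 0.5 0;0 0 0.2 0;0 0 0 0;0 0 0 0",
)

```text
clock: 13.02
tool_pos: [606.7, 43.4, 43.0]
orientation: [0.821, 0.571, 0.001, 0.001]
contact_force: [-0.3, 1.0, -0.7]
opening: 0.995
grip_force: 0.0
```

jog_arm(
  steps="0 0 0 0;0 0 0 0;0 0 0 0;0 0 0 0;0 0 0 0;0 0 0 0",
  claw=48,
  grip_force=40,
)

```text
clock: 13.78
tool_pos: [605.9, 43.2, 43.1]
orientation: [0.821, 0.571, 0.0, 0.0]
contact_force: [-1.6, 0.9, 4.9]
opening: 0.659
grip_force: 41.7
```

```bash
python3 -c "
from h import *
go(585,345,43)"
```

```text
tcp [605.9  43.2  43.1] yaw 69.6 turn 0.0 then 6.89 -3.12 0.0 clock 13.775 q6 0.36
```

jog_arm(
  steps="0 0 -0.4 0;0 0 -0.7 0;0 0 -0.9 0;0 0 -0.7 0;0.98 -0.44 0 0;0.98 -0.44 0 0;0.98 -0.44 0 0;0.98 -0.44 0 0;0.98 -0.44 0 0;0.98 -0.44 0 0;0.98 -0.44 0 0;0 0 0 0;0 0 0.8 0;0 0 0.8 0;0 0 0.6 0;0 0 0.35 0;0 0 0.15 0;0 0 0 0;0 0 0 0;0 0 0 0",
)

```text
clock: 16.27
tool_pos: [586.2, 343.3, 42.6]
orientation: [0.821, 0.571, 0.001, 0.0]
contact_force: [0.3, 0.1, -4.0]
opening: 0.66
grip_force: 44.0
```

jog_arm(
  steps="0 0 0 0;0 0 0 0;0 0 0 0;0 0 0 0;0 0 -0.4 0;0 0 -0.8 0;0 0 -1 0;0 0 -0.8 0;0 0 0 0",
  claw=85,
)

```text
clock: 17.4
tool_pos: [588.3, 344.5, 167.0]
orientation: [0.821, 0.571, 0.004, 0.001]
contact_force: [-0.0, -0.2, -0.8]
opening: 0.996
grip_force: 0.0
```

```bash
python3 -c "
from h import *
go(567.5,-66,43,75)"
```

```text
tcp [588.3 344.5 167. ] yaw 69.6 turn -0.89 then -10.05 2.15 3.1 clock 17.4 q6 0.82
```

jog_arm(
  steps="0 0 0 -0.89;-0.91 0.2 0 0;-0.91 0.2 0 0;-0.91 0.2 0 0;-0.91 0.2 0 0;-0.91 0.2 0 0;-0.91 0.2 0 0;-0.91 0.2 0 0;-0.91 0.2 0 0;-0.91 0.2 0 0;-0.91 0.2 0 0;-0.91 0.2 0 0;0 0 0 0;0 0 0 0;0 0 0 0",
)

```text
clock: 19.27
tool_pos: [566.8, -65.3, 161.8]
orientation: [0.793, 0.609, -0.0, -0.0]
contact_force: [-0.2, 0.7, 0.3]
opening: 0.995
grip_force: 0.0
```

```bash
python3 -c "
from h import *
go(567.5,-66,43,75)"
```

```text
tcp [566.8 -65.3 161.8] yaw 75.0 turn 0.01 then -0.01 0.02 2.97 clock 19.275 q6 0.07
```

jog_arm(
  steps="0 0 0.8 0;0 0 0.8 0;0 0 0.7 0;0 0 0.5 0;0 0 0.17 0;0 0 0 0;0 0 0 0",
)

```text
clock: 20.15
tool_pos: [567.9, -66.2, 44.2]
orientation: [0.793, 0.609, 0.001, 0.001]
contact_force: [0.0, -0.3, 0.9]
opening: 0.994
grip_force: 0.0
```

jog_arm(
  steps="0 0 0 0;0 0 0 0;0 0 0 0;0 0 0 0;0 0 0 0;0 0 0 0",
  claw=38,
  grip_force=35,
)

```text
clock: 20.9
tool_pos: [567.1, -66.4, 43.9]
orientation: [0.793, 0.609, 0.0, 0.0]
contact_force: [-2.0, 0.9, 5.8]
opening: 0.557
grip_force: 37.2
```

```bash
python3 -c "
from h import *
go(425,345,43)"
```

```text
tcp [567.1 -66.4  43.9] yaw 75.0 turn 0.0 then 9.01 -6.1 0.02 clock 20.9 q6 0.07
```

jog_arm(
  steps="0 0 -0.4 0;0 0 -0.7 0;0 0 -0.9 0;0 0 -0.8 0;0.9 -0.61 0 0;0.9 -0.61 0 0;0.9 -0.61 0 0;0.9 -0.61 0 0;0.9 -0.61 0 0;0.9 -0.61 0 0;0.9 -0.61 0 0;0.9 -0.61 0 0;0.9 -0.61 0 0;0.9 -0.61 0 0;0 0 0 0;0 0 0.7 0",
)

```text
clock: 22.9
tool_pos: [426.4, 346.0, 129.3]
orientation: [0.793, 0.609, 0.003, 0.0]
contact_force: [0.3, -0.8, -2.2]
opening: 0.557
grip_force: 37.0
```

jog_arm(
  steps="0 0 0.8 0;0 0 0.7 0;0 0 0.4 0;0 0 0.22 0;0 0 0 0;0 0 0 0;0 0 0 0",
)

```text
clock: 23.78
tool_pos: [425.1, 344.8, 42.8]
orientation: [0.793, 0.609, 0.001, 0.0]
contact_force: [0.3, 0.7, -2.3]
opening: 0.558
grip_force: 36.4
```

jog_arm(
  steps="0 0 0 0;0 0 0 0;0 0 0 0;0 0 0 0;0 0 -0.4 0;0 0 -0.8 0;0 0 -1 0;0 0 -0.8 0;0 0 0 0",
  claw=80,
)

```text
clock: 24.9
tool_pos: [426.8, 346.1, 166.5]
orientation: [0.793, 0.609, 0.004, 0.0]
contact_force: [0.6, -0.5, 0.2]
opening: 0.936
grip_force: 0.0
```

```bash
python3 -c "
from h import *
go(585.5,-11,120,71)
grab('scene','s2')"
```

```text
tcp [426.8 346.1 166.5] yaw 75.0 turn 0.66 then -7.15 6.66 1.16 clock 24.9 q6 0.87
```

View pics/s2.png

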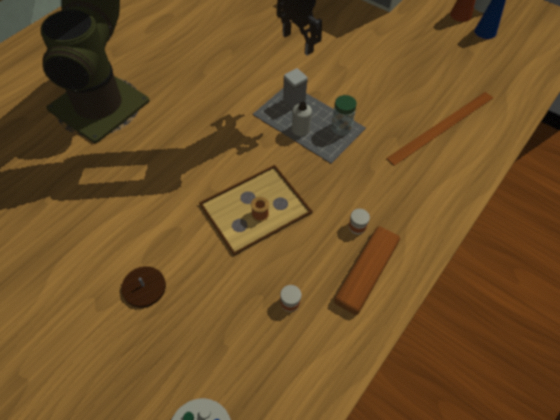

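All three stand upright on the mat (tin (295,90), bottle (301,118), jar (344,115)); spool at (261,208) is free, felt dots visible.

jog_arm(
  steps="-0.84 0.68 0 0;-0.84 0.68 0 0;-0.84 0.68 0 0;-0.84 0.68 0 0;-0.84 0.68 0 0;-0.84 0.68 0 0;-0.84 0.68 0 0;-0.84 0.68 0 0;-0.84 0.68 0 0;0 0 0 0;0 0 0 0;0 0 0 0",
)

```text
clock: 26.45
tool_pos: [581.6, -9.8, 161.8]
orientation: [0.793, 0.609, -0.001, -0.001]
contact_force: [-0.7, 0.5, -0.4]
opening: 0.935
grip_force: 0.0
```

```bash
python3 -c "
from h import *
import pickle
pickle.dump(grab('wrist','w3'),open('w3.pkl','wb'))
go(585.5,-11,11)"
```

```text
tcp [581.9  -9.7 162.1] yaw 75.1 turn 0.0 then -0.01 0.1 3.78 clock 26.5 q6 0.17
```

View pics/w3.png

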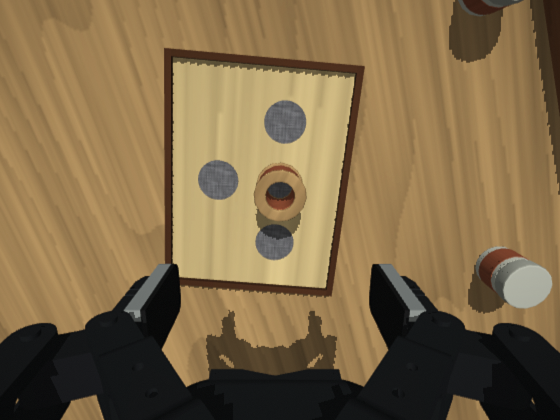

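The wrist view shows felt dots at (285,121), (218,180), (274,242) and the spool's top at (280,194).

```bash
python3 -c "
from h import *
import pickle
im,c=pickle.load(open('w3.pkl','rb'))
for u,v,z in((285,121,4),(218,180,4),(274,242,4),(280,194,49)): print(plane(c,u,v,z).round(1))
"
```

```text
[605.5  45.1   4. ]
[531.    9.2   4. ]
[565.8 -64.8   4. ]
[586.2  -8.4  49. ]
```

jog_arm(
  steps="0 0.1 1 0;0 0 1 0;0 0 0.9 0;0 0 0.6 0;0 0 0.26 0;0 0 0 0;0 0 0 0",
)

```text
clock: 27.38
tool_pos: [587.6, -11.8, 13.1]
orientation: [0.793, 0.609, 0.001, 0.001]
contact_force: [0.2, -0.1, 0.1]
opening: 0.935
grip_force: 0.0
```

jog_arm(
  steps="0 0 0 0;0 0 0 0;0 0 0 0;0 0 0 0;0 0 0 0;0 0 0 0",
  claw=34,
  grip_force=25,
)

```text
clock: 28.12
tool_pos: [587.0, -12.0, 13.1]
orientation: [0.793, 0.609, 0.0, 0.0]
contact_force: [-0.6, -0.1, 5.6]
opening: 0.5
grip_force: 25.0
```

```bash
python3 -c "
from h import *
go(500,-315.5,11)"
```

```text
tcp [587.  -12.   13.1] yaw 75.0 turn 0.0 then -7.89 -0.13 0.05 clock 28.125 q6 0.17
```

jog_arm(
  steps="0 0 -0.5 0;0 0 -0.8 0;0 0 -0.8 0;0 0 -0.3 0;-0.98 -0.02 0 0;-0.98 -0.02 0 0;-0.98 -0.02 0 0;-0.98 -0.02 0 0;-0.98 -0.02 0 0;-0.98 -0.02 0 0;-0.98 -0.02 0 0;-0.98 -0.02 0 0;0 0 0 0;0 0 0 0;0 0 0 0",
)

```text
clock: 30.0
tool_pos: [499.0, -311.9, 107.6]
orientation: [0.793, 0.609, 0.0, -0.001]
contact_force: [0.3, -0.2, -0.2]
opening: 0.5
grip_force: 25.8
```

```bash
python3 -c "
from h import *
go(500,-315.5,22)
im,c=grab('scene'); cv2.imwrite('pics/s4.png',cv2.resize(im[220:340,60:240,::-1],None,fx=4,fy=4))
im,c=grab('wrist'); cv2.imwrite('pics/w4.png',im[...,::-1])
"
```

```text
tcp [ 499.  -311.9  107.6] yaw 75.0 turn 0.0 then -0.08 0.05 2.14 clock 30.0 q6 -0.37
```

View pics/s4.png

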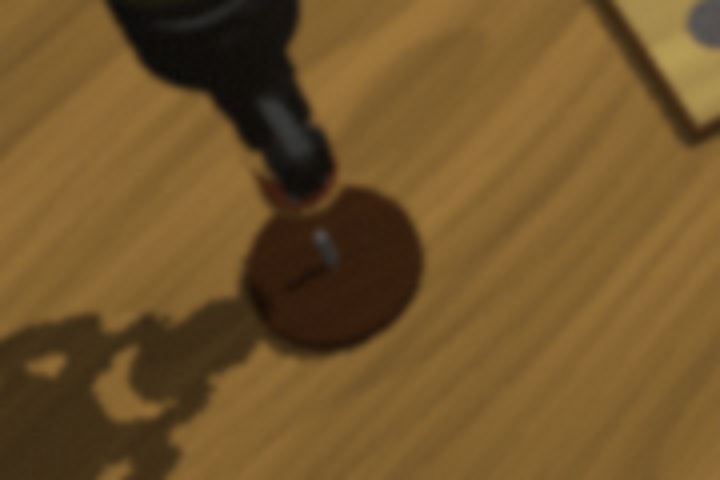

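View pics/w4.png

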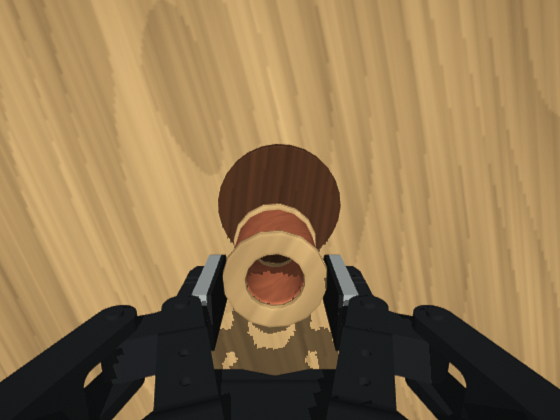

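The wrist view shows the stand's disc spanning columns 219–340, top row 144 (centre ≈(279.5,203)), and the held spool's top ring centred at (275,279); the scene crop shows pin base (333,265)→(143.2,286.2), tip (139.7,278).

```bash
python3 -c "
from h import *
c=optics.get_calibration('wrist');s=optics.get_calibration('scene')
C=plane(c,279.5,203,12);print(C,plane(c,219,203,12)-plane(c,340,203,12),plane(c,279.5,144,12)-C)
print('pin',plane(s,143.2,286.2,12),plane(s,139.7,278,45))
for z in(143.5,): print('spool',plane(c,275,279,z),np.linalg.norm(plane(c,223,279,z)-plane(c,327,279,z)))
go(500,-315.5,22)
"
```

```text
[ 502.58193927 -313.50457337   12.        ] [-90.71508     24.23172529   0.        ] [11.48550963 43.70562209  0.        ]
pin [ 503.14166537 -316.47954016   12.        ] [ 499.8568117  -313.94049115   45.        ]
spool [ 499.75862563 -309.69604803  143.5       ] 42.55706368187866
tcp [ 499.3 -312.   107.8] yaw 75.1 turn 0.0 then -0.08 0.04 2.15 clock 30.1 q6 -0.37
```

jog_arm(
  steps="-0.13 0.07 0 0;0 0 0.5 0;0 0 0.5 0;0 0 0.5 0;0 0 0.4 0;0 0 0.25 0;0 0 0 0;0 0 0 0;0 0 0 0",
)

```text
clock: 31.22
tool_pos: [500.7, -319.1, 22.4]
orientation: [0.793, 0.609, 0.0, 0.0]
contact_force: [0.5, 0.3, 0.1]
opening: 0.499
grip_force: 25.6
```

jog_arm(
  steps="0 0 0 0;0 0 0 0;0 0 0 0;0 0 0 0;0 0 -0.3 0;0 0 -0.8 0;0 0 -1 0;0 0 -1 0;0 0 -0.6 0;0 0 0 0;0 0 0 0",
  claw=70,
)

```text
clock: 32.6
tool_pos: [499.8, -318.5, 169.4]
orientation: [0.793, 0.609, -0.0, -0.001]
contact_force: [0.8, -0.5, -1.3]
opening: 0.817
grip_force: 0.0
```

```bash
python3 -c "
from h import *
go(425,345,43)
im,c=grab('scene'); cv2.imwrite('pics/s5.png',cv2.resize(im[220:340,60:240,::-1],None,fx=4,fy=4))
"
```

```text
tcp [ 499.8 -318.5  169.4] yaw 75.0 turn 0.0 then 15.54 -6.11 3.16 clock 32.6 q6 -0.38
```

View pics/s5.png

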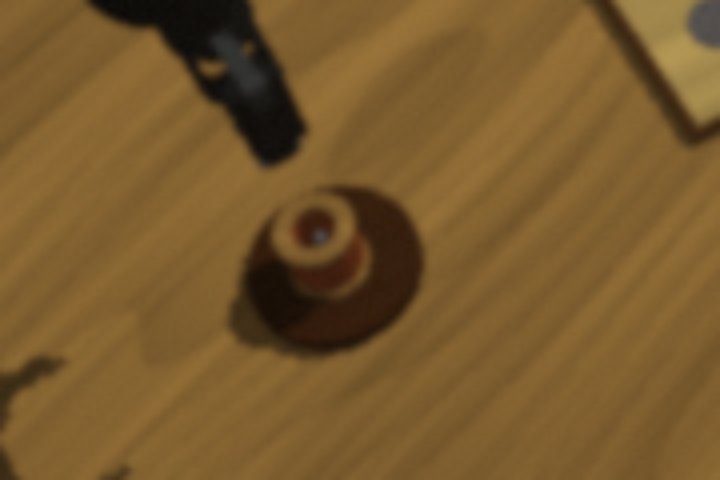

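The spool sits over the pin (pin tip visible inside the bore at (320,236), ring centre (315,231)). Fetch the tin next.

jog_arm(
  steps="0.97 -0.38 0 0;0.97 -0.38 0 0;0.97 -0.38 0 0;0.97 -0.38 0 0;0.97 -0.38 0 0;0.97 -0.38 0 0;0.97 -0.38 0 0;0.97 -0.38 0 0;0.97 -0.38 0 0;0.97 -0.38 0 0;0.97 -0.38 0 0;0.97 -0.38 0 0;0.97 -0.38 0 0;0.97 -0.38 0 0;0.97 -0.38 0 0;0.97 -0.38 0 0;0 0 0 0;0 0 0 0;0 0 0 0",
  claw=85,
)

```text
clock: 35.02
tool_pos: [426.2, 342.3, 169.4]
orientation: [0.794, 0.608, -0.001, 0.0]
contact_force: [1.4, -0.1, 0.0]
opening: 0.995
grip_force: 0.0
```

```bash
python3 -c "
from h import *
go(425.1,344.8,43)"
```

```text
tcp [426.2 342.3 169.4] yaw 74.9 turn 0.0 then 0.05 -0.04 3.16 clock 35.025 q6 0.86
```

jog_arm(
  steps="0.05 -0.04 0.8 0;0 0 0.9 0;0 0 0.8 0;0 0 0.46 0;0 0 0.2 0;0 0 0 0;0 0 0 0",
)

```text
clock: 35.9
tool_pos: [426.2, 346.2, 44.5]
orientation: [0.794, 0.608, 0.001, 0.0]
contact_force: [-1.0, -0.6, 0.0]
opening: 0.994
grip_force: 0.0
```

jog_arm(
  steps="0 0 0 0;0 0 0 0;0 0 0 0;0 0 0 0;0 0 0 0;0 0 0 0",
  claw=38,
  grip_force=35,
)

```text
clock: 36.65
tool_pos: [425.6, 346.3, 44.3]
orientation: [0.793, 0.609, 0.0, -0.0]
contact_force: [-1.6, -0.8, 5.9]
opening: 0.554
grip_force: 36.7
```

```bash
python3 -c "
from h import *
go(567.1,-66.4,44)"
```

```text
tcp [425.6 346.3  44.3] yaw 75.0 turn 0.0 then -9.05 6.09 0.01 clock 36.65 q6 0.87
```

jog_arm(
  steps="0 0 -0.4 0;0 0 -0.7 0;0 0 -0.9 0;0 0 -0.8 0;-0.9 0.61 0 0;-0.9 0.61 0 0;-0.9 0.61 0 0;-0.9 0.61 0 0;-0.9 0.61 0 0;-0.9 0.61 0 0;-0.9 0.61 0 0;-0.9 0.61 0 0;-0.9 0.61 0 0;-0.9 0.61 0 0;0 0 0 0;0 0 0 0;0 0 0 0",
)

```text
clock: 38.78
tool_pos: [567.0, -63.8, 155.6]
orientation: [0.793, 0.609, -0.0, -0.001]
contact_force: [0.4, -0.3, -1.8]
opening: 0.56
grip_force: 37.2
```

```bash
python3 -c "
from h import *
go(567.1,-65.2,45.3)"
```

```text
tcp [567.  -63.8 155.6] yaw 75.0 turn 0.0 then -0.03 0.01 2.76 clock 38.775 q6 0.07
```

jog_arm(
  steps="-0.03 0.01 0.7 0;0 0 0.8 0;0 0 0.7 0;0 0 0.4 0;0 0 0.16 0;0 0 0 0;0 0 0 0;0 0 0 0",
)

```text
clock: 39.78
tool_pos: [568.4, -66.2, 45.7]
orientation: [0.793, 0.609, 0.0, 0.0]
contact_force: [-0.3, -0.9, -1.7]
opening: 0.555
grip_force: 37.1
```

jog_arm(
  steps="0 0 0 0;0 0 0 0;0 0 0 0;0 0 0 0;0 0 -0.4 0;0 0 -0.8 0;0 0 -1 0;0 0 -0.8 0;0 0 0 0",
  claw=80,
)

```text
clock: 40.9
tool_pos: [570.5, -66.7, 169.4]
orientation: [0.793, 0.609, 0.003, 0.003]
contact_force: [-0.2, 0.9, 0.2]
opening: 0.941
grip_force: 0.0
```

```bash
python3 -c "
from h import *
go(586.2,343.3,43,70)"
```

```text
tcp [570.5 -66.7 169.4] yaw 75.0 turn 0.83 then 9.77 -3.14 3.16 clock 40.9 q6 0.07
```

jog_arm(
  steps="0 0 0 0.83;0.98 -0.31 0 0;0.98 -0.31 0 0;0.98 -0.31 0 0;0.98 -0.31 0 0;0.98 -0.31 0 0;0.98 -0.31 0 0;0.98 -0.31 0 0;0.98 -0.31 0 0;0.98 -0.31 0 0;0.98 -0.31 0 0;0 0 0 0;0 0 0 0;0 0 0 0",
  claw=85,
)

```text
clock: 42.65
tool_pos: [585.2, 343.2, 164.9]
orientation: [0.819, 0.573, -0.001, 0.0]
contact_force: [-0.1, 0.5, 0.1]
opening: 0.997
grip_force: 0.0
```

```bash
python3 -c "
from h import *
go(586.2,343.3,43)"
```

```text
tcp [585.2 343.2 164.9] yaw 69.9 turn 0.0 then 0.01 0.02 3.05 clock 42.65 q6 0.82
```

jog_arm(
  steps="0 0.02 0.8 0;0 0 0.9 0;0 0 0.7 0;0 0 0.45 0;0 0 0.2 0;0 0 0 0;0 0 0 0",
)

```text
clock: 43.52
tool_pos: [587.1, 344.7, 44.5]
orientation: [0.819, 0.574, 0.001, 0.0]
contact_force: [0.0, -0.5, 0.4]
opening: 0.996
grip_force: 0.0
```

jog_arm(
  steps="0 0 0 0;0 0 0 0;0 0 0 0;0 0 0 0;0 0 0 0;0 0 0 0",
  claw=48,
  grip_force=40,
)

```text
clock: 44.28
tool_pos: [586.5, 344.8, 44.6]
orientation: [0.819, 0.574, 0.001, -0.0]
contact_force: [-1.9, 0.2, 6.2]
opening: 0.658
grip_force: 42.1
```

```bash
python3 -c "
from h import *
go(605.7,43.2,44)"
```

```text
tcp [586.5 344.8  44.6] yaw 70.0 turn 0.0 then -6.92 3.03 0.01 clock 44.275 q6 0.82
```

Target TCP for the jar ≈ (605.7, 44.2, 45.6).

jog_arm(
  steps="0 0 -0.4 0;0 0 -0.7 0;0 0 -0.9 0;0 0 -0.8 0;-0.98 0.43 0 0;-0.98 0.43 0 0;-0.98 0.43 0 0;-0.98 0.43 0 0;-0.98 0.43 0 0;-0.98 0.43 0 0;-0.98 0.43 0 0;0 0 0 0;0 0 0 0;0 0 0 0",
)

```text
clock: 46.02
tool_pos: [605.2, 46.4, 155.2]
orientation: [0.819, 0.574, -0.0, -0.0]
contact_force: [0.7, 0.0, -4.5]
opening: 0.657
grip_force: 43.9
```

```bash
python3 -c "
from h import *
go(605.7,44.2,45.6)"
```

```text
tcp [605.2  46.4 155.2] yaw 70.1 turn 0.0 then -0.05 0.03 2.74 clock 46.025 q6 0.35
```

jog_arm(
  steps="-0.05 0.02 0.7 0;0 0 0.8 0;0 0 0.7 0;0 0 0.4 0;0 0 0.14 0;0 0 0 0;0 0 0 0;0 0 0 0",
)

```text
clock: 47.02
tool_pos: [606.2, 43.1, 46.2]
orientation: [0.819, 0.574, 0.001, 0.0]
contact_force: [-0.3, 0.3, -3.0]
opening: 0.655
grip_force: 43.9
```

jog_arm(
  steps="0 0 0 0;0 0 0 0;0 0 0 0;0 0 0 0;0 0 -0.4 0;0 0 -0.8 0;0 0 -1 0;0 0 -0.8 0;0 0 0 0;0 0 0 0",
  claw=85,
)

```text
clock: 48.28
tool_pos: [605.0, 43.1, 165.6]
orientation: [0.819, 0.574, -0.0, -0.0]
contact_force: [-0.8, -0.1, 0.1]
opening: 0.995
grip_force: 0.0
```

```bash
python3 -c "
from h import *
go(503,270,42.5)"
```

```text
tcp [605.   43.1 165.6] yaw 70.0 turn 0.0 then 4.46 -4.34 3.08 clock 48.275 q6 0.35
```

jog_arm(
  steps="0.89 -0.87 0 0;0.89 -0.87 0 0;0.89 -0.87 0 0;0.89 -0.87 0 0;0.89 -0.87 0 0;0 0 0 0;0 0 0 0;0 0 0 0",
)

```text
clock: 49.28
tool_pos: [503.1, 268.7, 164.9]
orientation: [0.82, 0.573, -0.001, 0.0]
contact_force: [0.0, -0.2, -0.3]
opening: 0.997
grip_force: 0.0
```

```bash
python3 -c "
from h import *
go(503,270,43)"
```

```text
tcp [503.1 268.7 164.9] yaw 69.9 turn 0.0 then 0.03 -0.01 3.05 clock 49.275 q6 0.77
```

jog_arm(
  steps="0.02 0 0.8 0;0 0 0.9 0;0 0 0.7 0;0 0 0.45 0;0 0 0.2 0;0 0 0 0;0 0 0 0",
)

```text
clock: 50.15
tool_pos: [504.1, 270.6, 44.4]
orientation: [0.819, 0.573, 0.001, 0.0]
contact_force: [-0.5, -0.1, 0.6]
opening: 0.995
grip_force: 0.0
```

jog_arm(
  steps="0 0 0 0;0 0 0 0;0 0 0 0;0 0 0 0;0 0 0 0;0 0 0 0",
  claw=40,
  grip_force=30,
)

```text
clock: 50.9
tool_pos: [503.5, 271.1, 44.6]
orientation: [0.819, 0.574, 0.001, 0.0]
contact_force: [-2.5, 0.9, 6.0]
opening: 0.563
grip_force: 30.6
```

jog_arm(
  steps="0 0 -0.4 0;0 0 -0.7 0;0 0 -0.9 0;0 0 -0.8 0;0 0 0 0;0 0 0 0",
)

```text
clock: 51.65
tool_pos: [502.5, 270.3, 155.1]
orientation: [0.819, 0.574, -0.001, -0.0]
contact_force: [0.5, -0.3, -1.3]
opening: 0.563
grip_force: 31.7
```

```bash
python3 -c "
from h import *
go(531.8,8,45.3)"
```

```text
tcp [502.5 270.3 155.1] yaw 70.0 turn 0.0 then -5.91 2.93 2.75 clock 51.65 q6 0.77
```

jog_arm(
  steps="-0.98 0.49 0 0;-0.98 0.49 0 0;-0.98 0.49 0 0;-0.98 0.49 0 0;-0.98 0.49 0 0;-0.98 0.49 0 0;0 0 0 0;0 0 0 0;0 0 0 0",
)

```text
clock: 52.78
tool_pos: [532.6, 10.5, 154.9]
orientation: [0.819, 0.574, -0.001, -0.001]
contact_force: [-0.0, 0.5, -1.8]
opening: 0.562
grip_force: 31.7
```

```bash
python3 -c "
from h import *
import pickle
go(531.8,8,45.3)
grab('wrist','w6')"
```

```text
tcp [532.6  10.5 154.9] yaw 70.1 turn 0.0 then -0.07 0.0 2.74 clock 52.775 q6 0.29
```

View pics/w6.png

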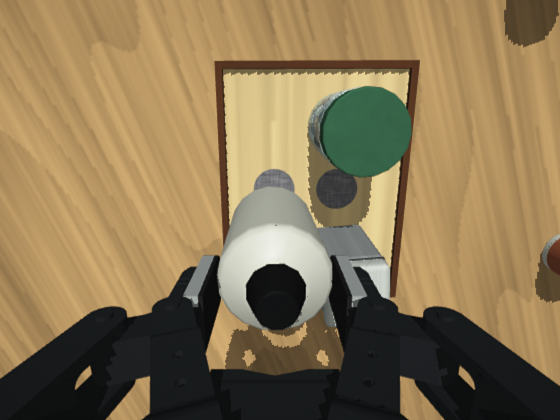

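The wrist view shows the bottle held upright (cap (276,293)), its felt dot ahead at (274,182), jar (367,132) and tin (355,265) back, with room for the right finger between them.

jog_arm(
  steps="-0.05 0 0.7 0;0 0 0.8 0;0 0 0.7 0;0 0 0.4 0;0 0 0.14 0;0 0 0 0;0 0 0 0;0 0 0 0",
)

```text
clock: 53.82
tool_pos: [533.0, 7.7, 46.5]
orientation: [0.819, 0.574, 0.0, 0.0]
contact_force: [-0.1, 0.4, -1.0]
opening: 0.564
grip_force: 31.7
```

jog_arm(
  steps="0 0 0 0;0 0 0 0;0 0 0 0;0 0 0 0;0 0 -0.4 0;0 0 -0.8 0;0 0 -1 0;0 0 -1 0;-1 0 -0.5 0;-1 0 0 0;0 0 0 0;0 0 0 0;0 0 0 0",
  claw=70,
)

```text
clock: 55.45
tool_pos: [505.4, -66.8, 193.7]
orientation: [0.819, 0.574, -0.0, -0.0]
contact_force: [0.2, 0.7, 0.4]
opening: 0.816
grip_force: 0.0
```

Run:
```python
from h import *
import pickle
go(562,-59,210,-18.7)
pickle.dump(grab('wrist','w7'),open('w7.pkl','wb'));grab('top','t7')
```

```text
tcp [505.4 -66.8 193.7] yaw 70.0 turn 14.79 then 1.28 -0.64 -0.41 clock 55.45 q6 0.13
```

View pics/w7.png

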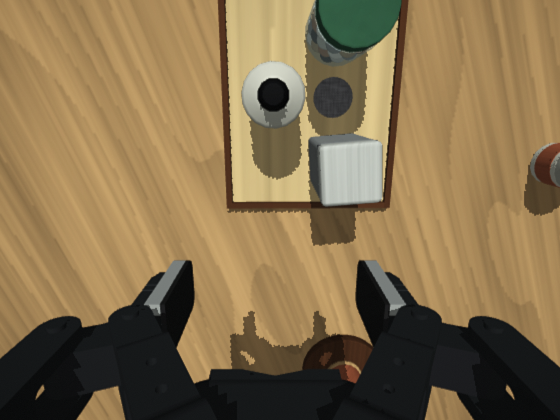

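Cap at (273,94.5), tin top centre ≈(350,172), all upright. Compare with the start.

Run:
```python
from h import *
import pickle
c=pickle.load(open('w7.pkl','rb'))[1]
print('cap',plane(c,273,94.5,101),'tin',plane(c,350.5,172,98))
a,b=(cv2.imread(f'pics/{n}.png') for n in('top0','t7'))
for n,(x,y,w) in dict(jar=(247,206,28),tin=(293,224,28),bottle=(263,239,24)).items():
    A,B=(cv2.cvtColor(i,cv2.COLOR_BGR2GRAY) for i in(a[y:y+w,x:x+w],b[y-6:y+w+6,x-6:x+w+6]))
    r=cv2.matchTemplate(B,A,cv2.TM_CCOEFF_NORMED);_,m,_,l=cv2.minMaxLoc(r);print(n,round(m,3),np.array(l)-6)
```

```text
cap [531.19783456   8.17783037 101.        ] tin [567.23504859 -64.02249566  98.        ]
jar 0.987 [0 0]
tin 0.756 [ 1 -5]
bottle 0.982 [0 0]
```

```bash
python3 -c "
from h import *
print(sign_off())"
```

```text
the job is handed in; nothing more can be done
None
```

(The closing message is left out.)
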